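# Erect the shipping tray and sort the jars by heft

## Task

Fold both half-raised side panels of the cardboard tray fully upright, and sort the three look-alike jars by feeling their weight: a jar of 300 g or more goes into the cardboard tray, a lighter, short-filled one into the blue bin. Keep the jars upright, set them down gently instead of dropping them, and leave the marker, the tape roll and the spare lids alone.

Things in the scene. Friction and masses are not known exactly. Their poses are not given: they have to be found in the camera images.
- tray: Brown cardboard fold-up tray, fixed. Origin: centre of its underside; long side along its x. Floor 212 x 94 mm, 4 mm thick; fixed end walls at x = +-104 mm (4 mm thick, tops 49 mm up); inner length 204 mm. The long sides are the two hinged panels: 94 mm apart inside and 50 mm tall once upright. Holds three jars in a row, 64 mm apart along x.
- panel_a (a joint): Angle of the cardboard panel on the tray's left long side (+y): 0 = flat outward, 1.57 = upright, stop at 1.6. Starts half raised (0.5 to 0.85) and stays where left; the crease resists with 0.05 N m (1.2 N at the free edge). 200 mm long, free edge 46 mm from the hinge, 4 mm thick.
- panel_b (a joint): Angle of the cardboard panel on the tray's right long side (-y): 0 = flat outward, 1.57 = upright, stop at 1.6. Starts half raised (0.5 to 0.85) and stays where left; the crease resists with 0.05 N m (1.2 N at the free edge). 200 mm long, free edge 46 mm from the hinge, 4 mm thick.
- panel_a_hinge (a point): Middle of panel_a's hinge line, at the tray's x = 0, y = +47 mm, z = 4 mm; the hinge runs along the tray's x axis.
- panel_b_hinge (a point): Middle of panel_b's hinge line, at the tray's x = 0, y = -47 mm, z = 4 mm; the hinge runs along the tray's x axis.
- panel_a_edge (a point): Middle of panel_a's free edge; it moves with the panel. Its outer side (underside while flat) is free, so it can be pushed up and inward from outside.
- panel_b_edge (a point): Middle of panel_b's free edge; it moves with the panel, likewise.
- bin: Blue plastic open bin, fixed. Outside 212 x 102 x 49 mm, walls and floor 5 mm thick, long side along its x; origin: centre of its underside. Holds three jars in a row, 64 mm apart along x. Tray and bin stand left and right of the jars and may change sides.
- jar_1: Closed white ceramic jar with label and pale bamboo lid: a plain cylinder, 52 mm diameter, 90 mm tall, upright on the bench. Origin: centre of its underside; z up its axis. The jars look alike and are opaque. Each weighs 120 to 510 g, drawn anew each time whatever its name or place: feel it hang from the gripper (300 g = 2.94 N).
- jar_2: Closed white ceramic jar with label and pale bamboo lid: a plain cylinder, 52 mm diameter, 90 mm tall, upright on the bench. Origin: centre of its underside; z up its axis. The jars look alike and are opaque. Each weighs 120 to 510 g, drawn anew each time whatever its name or place: feel it hang from the gripper (300 g = 2.94 N).
- jar_3: Closed white ceramic jar with label and pale bamboo lid: a plain cylinder, 52 mm diameter, 90 mm tall, upright on the bench. Origin: centre of its underside; z up its axis. The jars look alike and are opaque. Each weighs 120 to 510 g, drawn anew each time whatever its name or place: feel it hang from the gripper (300 g = 2.94 N).
- marker: Bystander: white marker pen with a black cap, 130 mm long, 19 mm thick, lying along its own x axis just beyond the jars. Origin: middle of its underside.
- tape_roll: Bystander: clear roll of tape, 100 mm outside diameter, 48 mm tall, lying flat beyond the jars. Origin: centre of its underside.
- spare_lids: Bystander: stack of three spare bamboo lids, 53 mm in diameter, 48 mm tall, beyond the jars. Origin: centre of its underside.

How it is judged:
By the outcome, as a careful person would: the job done as asked, in the order asked, and still so for the second after the job is handed in, with the robot touching nothing.
It also fails if it takes over 72 s, if anything falls off the work surface, if the arm or the gripper's body presses on something with over 40 N, if the wrist force passes 120 N, or if a joint passes its speed limit or range.

## Robot

A 6-joint arm with a two-finger parallel gripper is mounted at the origin on the work surface. World frame = base frame: x ahead of the robot, y to its left, z up, the work surface at z = 0. Lengths are in m, angles in degrees, forces in N, time in s.
With the tool pointing down it reaches from about 0.4 to 0.825 m from the base axis. Payload 7 kg.
Tool frame: the origin (TCP) lies at the very end of the fingers, on their centre line; the grasp point (between the pads) lies 19 mm behind it; z points along the fingers, y is the line along which they close (so a half turn about z gives the same grasp; the last joint's range is limited). The gripper opens to 88 mm and grips with 3 to 60 N. Pads are 19 mm wide; open, the fingers measure 130 mm over their backs; the gripper's body (78 mm by 193 mm) begins 47 mm behind the grasp point.
Start: joints at [-57.577, 20.546, 0.682, 0, -70.136, -16.507], TCP at [0.185, -0.649, 0.227] pointing down, gripper open.
Joint ranges: [-176.03, 176.03], [-82.01, 121.73], [-58.28, 71.71], [-173.87, 95.51], [-174.79, -0.11], [-173.66, 173.66]. Speed limits (degrees/s): [136.94, 136.94, 172.46, 180, 180, 180].

## Interface

Orientations are given as [roll, pitch, yaw] about the fixed x, y, z axes, in that order (R = Rz(yaw) Ry(pitch) Rx(roll)).
In Python, from plant import get_state, imaging, r, finder gives the robot as it stands.
- The arm moves only by the shell command python3 -m handwheel 'ROWS' [FORCE]. ROWS is JSON, a list of rows, each a list of 5 numbers: the closure, from 0 (fully open) to 1 (shut), then the shift along the world's x, y, z in cm, then the turn about the world's z in degrees. A call has 1 to 8 rows; each row is the pose to reach, as a shift and turn from the pose commanded when the call began; what a row does not reach only later rows make up. A row lasts 1/8 s, in which the tool goes at most 62.5 mm and 10.7 degrees, less where a joint would pass 70% of its speed; a pose out of reach is approached as far as the arm can. A call with a gripper value outside its range is refused whole. The fingers move at their own pace and stop on an object; FORCE is the grip in N (left out, the last holds). Time passes only in rows, so rows that repeat a pose let the fingers close. It gives the time, the measured TCP pose, the force, the opening and the grip force at its end, in the units of the state.
- get_state(): the state, without advancing time (a new reading comes with each control period).
- imaging.capture(name): name is "scene" or "top" or "wrist"; returns (picture, depth): 420x560x3 uint8, red, green, blue; 420x560 float32, m along the optical axis (not along the pixel's ray), 0 where there is no reading.
- imaging.get_calibration(name): a dict with "fx", "fy", "cx", "cy" (pixels), "rvec" (rotation vector, rad) and "tvec" (3), from world to camera coordinates, as OpenCV has them; the wrist camera has in their place "hand_eye" (4x4, takes a point from camera to tool coordinates, whose origin is the TCP and whose axes are the flange's). Camera axes: x right, y down, z forward; pixel columns grow to the right and rows downward; lengths in m; the calibration is good to about 2 mm. A picture is of the moment at which its call begins: read the wrist's pose just before it. get_calibration takes no time and is no camera call.
- r.close_job(): hands the job in; it is judged then, once.
Trained networks look in the newest picture that a camera, given by its name, has taken for a name from the list of things; names that differ only in an ending like _2 or _b are one class to them, and where a whole thing is asked for, a point or a joint stands for the part that bears it (a point fixed in the world has none). Each returns a list of dicts, best first, with "p" (0 to 1); they miss things now and then, are a little off and sometimes report something else, mostly with a low value. They report only what shows in the picture. A call takes as long as a camera call.
- finder.cut_out(camera, query): "region" (420x560 bool, what is visible of it) and "pixel" ([column, row] in pixels, amid what is visible of it).
The state is a dict: "time_s": time; "joints": joint angles; "qd": joint speeds; "joint_torque": joint torques, N m; "tcp_pos": TCP position; "eef_rot": TCP orientation; "contact_force": force on the tool from outside, world axes, zero at the start; "moment": the same for the moment, N m; "gripper_width": finger opening in m; "gripper_force": force on a finger pad.
Only numpy, scipy, OpenCV 4.12 (cv2) and the standard library are available. Lean on these libraries where they do the work, as an engineer would, in place of code of your own. Each camera call takes 0.05 s, during which the arm holds its last target. There are 200 camera calls.

## Working session

There is one attempt and no reset: what is moved stays moved. The work goes in short steps, Python scripts to look and compute and a shell command to move; the robot and the scene stay as the last step left them, time stands still between calls to the robot, and variables do not carry over. Pictures are saved under pics/ and viewed, at most 10 in all, crops included, and the job is handed in when it is done.

```bash
mkdir -p pics
cat > h.py <<'E'
import numpy as np, cv2
from plant import get_state, imaging, r, finder
def cloud(name,depth):
    c=imaging.get_calibration(name)
    v,u=np.mgrid[:420,:560]
    P=np.stack([(u-c['cx'])/c['fx']*depth,(v-c['cy'])/c['fy']*depth,depth],-1)
    R=cv2.Rodrigues(np.array(c['rvec'],float))[0]
    W=(P-np.array(c['tvec']).ravel())@R
    W[depth==0]=np.nan
    return W
E
python3 - <<'E'
from h import *
s=get_state(); print({k:np.round(v,3).tolist() for k,v in s.items()})
for n in ['top','scene']:
    p,d=imaging.capture(n); cv2.imwrite(f'pics/{n}0.png',p[...,::-1]); np.save(f'{n}d.npy',d)
    W=cloud(n,d)
    for q in ['tray','panel_a','bin','jar_1','marker','tape_roll','spare_lids']:
        for o in finder.cut_out(n,q):
            m=o['region']; X=W[m]; X=X[np.isfinite(X[:,0])]
            if len(X)<5 or o['p']<.3: continue
            t=X[X[:,2]>np.percentile(X[:,2],95)-.006]
            rc=cv2.minAreaRect((t[:,:2]*1000).astype(np.float32))
            print(n,q,round(o['p'],2),np.round(o['pixel']),'med',np.round(np.median(X,0),3),'z95',np.round(np.percentile(X[:,2],95),3),'toprect',np.round(rc[0]),np.round(rc[1]),round(rc[2]))
E
```

```text
{'time_s': 0.0, 'joints': [-57.575, 20.592, 0.634, -0.018, -70.135, -16.508], 'qd': [-0.054, 0.018, -0.1, -0.011, -0.1, -0.068], 'joint_torque': [-0.001, -58.273, 29.306, 6.997, 0.007, -0.0], 'tcp_pos': [0.185, -0.649, 0.226], 'eef_rot': [179.906, -0.01, -164.089], 'contact_force': [0.88, -0.147, -0.413], 'moment': [0.022, 0.009, 0.095], 'gripper_force': 0.0, 'gripper_width': 0.088}
top tray 0.65 [157. 252.] med [0.526 0.345 0.017] z95 0.027 toprect [527. 353.] [ 25. 198.] 83
top tray 0.56 [179. 257.] med [0.517 0.286 0.006] z95 0.034 toprect [519. 280.] [168. 212.] 83
top panel_a 0.88 [154. 256.] med [0.526 0.345 0.016] z95 0.027 toprect [527. 353.] [ 26. 198.] 83
top panel_a 0.61 [206. 258.] med [0.51  0.213 0.022] z95 0.037 toprect [510. 202.] [ 11. 191.] 84
top bin 0.71 [392. 237.] med [ 0.554 -0.263  0.005] z95 0.048 toprect [ 554. -258.] [212. 102.] 2
top bin 0.65 [206. 257.] med [0.51  0.213 0.022] z95 0.037 toprect [509. 202.] [ 11. 199.] 84
top jar_1 0.88 [277. 231.] med [0.566 0.032 0.089] z95 0.093 toprect [567.  32.] [49. 49.] 44
top jar_1 0.79 [294. 272.] med [ 0.471 -0.
[... 1134 characters left out ...]
05.] 3
scene bin 0.54 [404. 244.] med [0.515 0.279 0.013] z95 0.043 toprect [515. 262.] [127. 217.] 84
scene jar_1 0.94 [318. 181.] med [0.479 0.005 0.076] z95 0.092 toprect [508.   9.] [132.  51.] 22
scene jar_1 0.68 [302. 204.] med [0.582 0.041 0.062] z95 0.091 toprect [566.  32.] [55. 45.] 33
scene jar_1 0.68 [266. 212.] med [ 0.658 -0.014  0.061] z95 0.091 toprect [644. -24.] [51. 51.] 79
scene marker 0.83 [242. 252.] med [ 0.756 -0.013  0.015] z95 0.02 toprect [750. -16.] [130.  20.] 1
scene tape_roll 0.75 [286. 296.] med [0.795 0.149 0.035] z95 0.049 toprect [786. 145.] [98. 96.] 21
scene spare_lids 0.8 [193. 228.] med [ 0.778 -0.134  0.04 ] z95 0.049 toprect [ 769. -145.] [53. 51.] 83
```

View pics/top0.png

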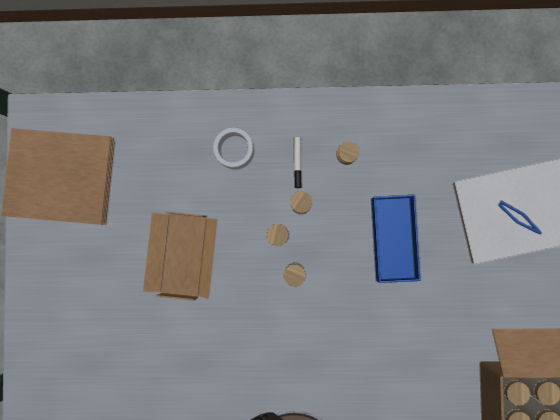

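Run:
```python
from h import *
W=cloud('top',np.load('topd.npy'))
z=W[...,2]
# end walls of tray: points z .04-.06
m=(z>.040)&(z<.06)&(W[...,1]>.15)&(W[...,0]<.68)
X=W[m]; 
n,l=cv2.connectedComponents(m.astype(np.uint8))
for i in range(1,n):
    Y=W[l==i]
    if len(Y)>8: 
        rc=cv2.minAreaRect((Y[:,:2]*1000).astype(np.float32)); print(len(Y),np.round(Y.mean(0),4),np.round(rc,1) if 0 else rc)
# bin rim
m=(z>.040)&(z<.06)&(W[...,1]<-.18)&(W[...,0]<.69)
print('bin',cv2.minAreaRect((W[m][:,:2]*1000).astype(np.float32)))
# panels profile in tray frame
for nm in ['top','scene']:
    W=cloud(nm,np.load(nm+'d.npy'));z=W[...,2]
    th=np.radians(-6);c=np.array([.516,.276]);ex=np.array([np.cos(th),np.sin(th)]);ey=np.array([-ex[1],ex[0]])
    lx=(W[...,:2]-c)@ex; ly=(W[...,:2]-c)@ey
    for y0 in np.arange(-.1,.1,.008):
        s=(abs(lx)<.06)&(abs(ly-y0)<.004)
        if s.sum(): print(nm,round(y0,3),np.round(np.nanpercentile(z[s],[10,50,90]),3))
```

```text
64 [0.6219 0.2657 0.0485] ((622.0386352539062, 266.3892822265625), (94.10482025146484, 4.018767833709717), 83.55912017822266)
80 [0.4158 0.2888 0.0477] ((415.1154479980469, 289.0401916503906), (93.0987319946289, 5.277433395385742), 83.53723907470703)
bin ((377.8365783691406, -388.34912109375), (666.6033935546875, 199.93539428710938), 36.483211517333984)
top -0.1 [-0.004 -0.001  0.002]
top -0.092 [-0.004 -0.001  0.002]
top -0.084 [-0.003 -0.     0.002]
top -0.076 [-0.003  0.03   0.037]
top -0.068 [0.023 0.027 0.03 ]
top -0.06 [0.015 0.019 0.024]
top -0.052 [0.007 0.011 0.015]
top -0.044 [0.001 0.004 0.007]
top -0.036 [0.    0.003 0.006]
top -0.028 [0.    0.003 0.006]
top -0.02 [0.    0.003 0.006]
top -0.012 [0.001 0.003 0.006]
top -0.004 [0.001 0.003 0.006]
top 0.004 [0.    0.003 0.006]
top 0.012 [0.    0.003 0.006]
top 0.02 [0.    0.003 0.007]
top 0.028 [0.001 0.003 0.006]
top 0.036 [0.001 0.003 0.006]
top 0.044 [0.001 0.003 0.006]
top 0.052 [0.    0.005 0.009]
top 0.06 [0.006 0.01  0.015]
top 0.068 [0.012 0.015 0.019]
top 0.076 [0.016 0.02  0.025]
top 0.084 [0.022 0.025 0.029]
top 0.092 [0.024 0.026 0.028]
scene -0.1 [-0.001  0.001  0.003]
scene -0.084 [0.033 0.034 0.034]
scene -0.076 [0.031 0.035 0.037]
scene -0.068 [0.024 0.028 0.032]
scene -0.06 [0.016 0.02  0.024]
scene -0.052 [0.007 0.011 0.016]
scene -0.044 [0.002 0.005 0.008]
scene -0.036 [0.003 0.004 0.006]
scene -0.028 [0.003 0.004 0.006]
scene -0.02 [0.003 0.004 0.006]
scene -0.012 [0.003 0.005 0.006]
scene -0.004 [0.003 0.004 0.006]
scene 0.004 [0.003 0.004 0.006]
scene 0.012 [0.003 0.005 0.006]
scene 0.02 [0.003 0.005 0.006]
scene 0.028 [0.003 0.004 0.006]
scene 0.036 [0.003 0.005 0.006]
scene 0.044 [0.003 0.004 0.006]
scene 0.052 [0.004 0.007 0.009]
scene 0.06 [0.009 0.012 0.014]
scene 0.068 [0.014 0.017 0.019]
scene 0.076 [0.02  0.022 0.024]
scene 0.084 [-0.001  0.024  0.029]
scene 0.092 [-0.001  0.001  0.028]
```

The top view shows the tray at about (180,256) with both panels half raised and the bin at (396,238). The three jars are at (277,235), (294,274) and (301,202), and the bystanders lie beyond them. The tray centre is about (0.519, 0.278) with a yaw of -6.3°. I'll go to panel_b first, with the fingers closed.

```bash
python3 -m handwheel '[[1,31.5,34.9,0,68],[1,31.5,34.9,0,68],[1,31.5,34.9,0,68],[1,31.5,34.9,0,68],[1,31.5,34.9,0,68],[1,31.5,34.9,0,68],[1,31.5,34.9,0,68],[1,31.5,34.9,0,68]]' 20
python3 - <<'E'
from h import *
W=cloud('top',np.load('topd.npy'));z=W[...,2]
m=(z>.040)&(z<.06)&(W[...,1]<-.18)&(W[...,1]>-.34)&(W[...,0]<.69)&(W[...,0]>.42)
print('bin',cv2.minAreaRect((W[m][:,:2]*1000).astype(np.float32)))
E
```

```text
time_s: 1.8
tcp_pos: [0.5019, -0.2978, 0.2268]
eef_rot: [-180.0, -0.0, -95.9]
contact_force: [-0.8, -1.8, 0.5]
gripper_width: 0.0129
gripper_force: 0.0
bin ((554.414306640625, -259.22052001953125), (211.78057861328125, 103.53917694091797), 2.0013394355773926)
```

```bash
python3 -m handwheel '[[1,0.5,47.1,0,0],[1,0.5,47.1,0,0],[1,0.5,47.1,0,0],[1,0.5,47.1,0,0],[1,0.5,47.1,0,0],[1,0.5,47.1,0,0],[1,0.5,47.1,-6,0],[1,0.5,47.1,-10,0]]'; python3 -m handwheel '[[1,0,0,-6,0],[1,0,0,-11.4,0],[1,0,0,-11.4,0],[1,0,0,-11.4,0]]'
```

```text
time_s: 2.8
tcp_pos: [0.5062, 0.1651, 0.1419]
eef_rot: [-179.8, 0.2, -96.0]
contact_force: [1.9, -0.3, -0.9]
gripper_width: 0.0004
gripper_force: 0.0
time_s: 3.3
tcp_pos: [0.5062, 0.1623, 0.0286]
eef_rot: [-179.9, 0.0, -96.1]
contact_force: [0.9, 0.0, 1.3]
gripper_width: 0.0007
gripper_force: 0.0
```

```bash
python3 -m handwheel '[[1,0,0,-1.5,0],[1,0.2,1.5,-1.5,0],[1,0.35,3.2,-1.5,0],[1,0.45,4.1,-1.5,0],[1,0.54,4.9,-1.5,0],[1,0.56,5.1,-1.5,0],[1,0.56,5.1,-1.5,0]]'
```

```text
time_s: 4.18
tcp_pos: [0.5107, 0.2131, 0.0118]
eef_rot: [-180.0, 0.0, -96.1]
contact_force: [-0.5, -1.1, 0.6]
gripper_width: 0.0004
gripper_force: 0.0
```

```bash
python3 -m handwheel '[[1,0.03,0.3,0,0],[1,0.03,0.3,0,0]]';  python3 -m handwheel '[[1,0.01,0.15,0,0],[1,0.01,0.15,0,0]]'
python3 - <<'E'
from h import *
for n in ['top','scene']:
    p,d=imaging.capture(n); W=cloud(n,d); z=W[...,2]
    if n=='scene': cv2.imwrite('pics/s1.png',p[...,::-1])
    th=np.radians(-6.25);c=np.array([.5186,.2777]);ex=np.array([np.cos(th),np.sin(th)]);ey=np.array([-ex[1],ex[0]])
    lx=(W[...,:2]-c)@ex; ly=(W[...,:2]-c)@ey
    for z0 in np.arange(.01,.05,.008):
        s=(abs(abs(lx)-.06)<.03)&(ly<-.035)&(ly>-.1)&(abs(z-z0)<.004)
        print(n,round(z0,3),s.sum(),np.round(np.median(ly[s]),4))
E
```

```text
time_s: 4.42
tcp_pos: [0.5108, 0.2156, 0.0118]
eef_rot: [180.0, -0.0, -96.1]
contact_force: [-0.4, -0.8, 0.3]
gripper_width: 0.0005
gripper_force: 0.3
time_s: 4.68
tcp_pos: [0.5108, 0.2161, 0.0119]
eef_rot: [180.0, -0.1, -96.1]
contact_force: [0.4, -5.5, 2.9]
gripper_width: 0.0005
gripper_force: 2.7
top 0.01 7 -0.0499
top 0.018 4 -0.0497
top 0.026 6 -0.0496
top 0.034 5 -0.0493
top 0.042 5 -0.0487
scene 0.01 55 -0.0466
scene 0.018 44 -0.0466
scene 0.026 51 -0.0465
scene 0.034 50 -0.0463
scene 0.042 29 -0.0461
```

```bash
python3 -m handwheel '[[1,-0.3,-3,0,0],[1,-0.3,-3,6,0],[1,0,-1,9,0],[1,0.6,5,9,0],[1,1.3,11,9,0],[1,2.0,17.7,9,0],[1,2.0,17.7,9,0],[1,2.0,17.7,5,0]]'; python3 -m handwheel '[[1,0,0,-4,0],[1,0,0,-4,0]]'
```

```text
time_s: 5.78
tcp_pos: [0.5325, 0.3971, 0.0641]
eef_rot: [-179.8, 0.3, -96.0]
contact_force: [-0.6, -0.3, -1.2]
gripper_width: 0.0003
gripper_force: 0.0
time_s: 6.02
tcp_pos: [0.5293, 0.3918, 0.0188]
eef_rot: [179.8, -0.3, -96.1]
contact_force: [0.3, -0.0, 0.4]
gripper_width: 0.0005
gripper_force: 0.0
```

View pics/s1.png

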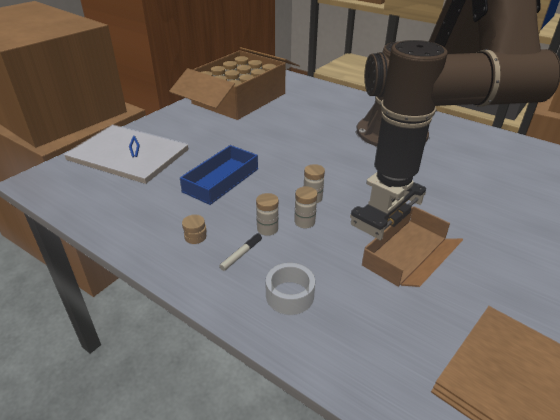

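```bash
python3 -m handwheel '[[1,0,0,-0.5,0],[1,-0.17,-1.6,-0.5,0],[1,-0.35,-3.2,-0.5,0],[1,-0.45,-4.1,-0.5,0],[1,-0.52,-4.8,-0.5,0],[1,-0.55,-5.0,-0.5,0],[1,-0.55,-5.0,-0.5,0]]'; python3 -m handwheel '[[1,-0.03,-0.25,0,0],[1,-0.03,-0.25,0,0]]'
```

```text
time_s: 6.9
tcp_pos: [0.5252, 0.3431, 0.0168]
eef_rot: [180.0, -0.1, -96.1]
contact_force: [-0.8, 0.5, 0.3]
gripper_width: 0.0006
gripper_force: 0.0
time_s: 7.15
tcp_pos: [0.5249, 0.3412, 0.0164]
eef_rot: [180.0, -0.1, -96.1]
contact_force: [1.3, 0.3, 1.0]
gripper_width: 0.0005
gripper_force: 0.1
```

```bash
python3 -m handwheel '[[1,-0.02,-0.2,0,0],[1,-0.02,-0.2,0,0]]'; python3 -m handwheel '[[1,-0.02,-0.2,0,0],[1,-0.02,-0.2,0,0]]'
```

```text
time_s: 7.4
tcp_pos: [0.5248, 0.3394, 0.0167]
eef_rot: [180.0, -0.0, -96.1]
contact_force: [-0.5, 0.5, -0.2]
gripper_width: 0.0004
gripper_force: 0.2
time_s: 7.65
tcp_pos: [0.5248, 0.3384, 0.0169]
eef_rot: [-180.0, 0.1, -96.1]
contact_force: [-1.1, 4.3, -1.0]
gripper_width: 0.0004
gripper_force: 2.2
```

```bash
python3 -m handwheel '[[1,0.3,3,0,0],[1,0.3,3,6,0],[0.5,0.3,3,12,-10],[0,4,-3,15,-20],[0,4.1,-9,15,-30],[0,4.1,-15,15,-40],[0,4.1,-21,15,-50],[0,4.1,-27,15,-60]]' 25;  python3 -m handwheel '[[0,0,-3.6,0,-10],[0,0,-3.6,0,-20],[0,0,-3.6,0,-30],[0,0,-3.6,0,-30]]'
python3 - <<'E'
from h import *
p,d=imaging.capture('top'); W=cloud('top',d); z=W[...,2]
th=np.radians(-6.25);c=np.array([.5186,.2777]);ex=np.array([np.cos(th),np.sin(th)]);ey=np.array([-ex[1],ex[0]])
lx=(W[...,:2]-c)@ex; ly=(W[...,:2]-c)@ey
for sg in (1,-1):
  for z0 in np.arange(.01,.06,.008):
    s=(abs(lx)<.09)&(sg*ly>.035)&(sg*ly<.1)&(abs(z-z0)<.004)
    print(sg,round(z0,3),s.sum(),np.round(np.median(ly[s]),4))
F=[]
for i in range(8): imaging.capture('wrist'); s=get_state(); F.append(list(s['contact_force']))
print(np.round(F,2)[:,2],np.mean(F,0),np.std(F,0)); print(s['tcp_pos'],s['eef_rot'])
p,d=imaging.capture('wrist'); cv2.imwrite('pics/w1.png',p[...,::-1])
c=imaging.get_calibration('wrist'); H=np.array(c['hand_eye'])
from scipy.spatial.transform import Rotation as Ro
v,u=np.mgrid[:420,:560]
P=np.stack([(u-c['cx'])/c['fx']*d,(v-c['cy'])/c['fy']*d,d],-1)
R=Ro.from_euler('xyz',s['eef_rot'],degrees=True).as_matrix()
W=(P@H[:3,:3].T+H[:3,3])@R.T+np.array(s['tcp_pos'])
for o in finder.cut_out('wrist','jar_1'):
    X=W[o['region']&(d>0)]; t=X[(X[:,2]>.08)&(X[:,2]<.1)]
    if len(t)>20: print(o['p'],o['pixel'],len(t),cv2.minAreaRect((t[:,:2]*1000).astype(np.float32)),np.median(t[:,2]))
E
```

```text
time_s: 8.65
tcp_pos: [0.5651, 0.0668, 0.167]
eef_rot: [-180.0, -0.0, -156.4]
contact_force: [0.9, -0.3, 0.0]
gripper_width: 0.0548
gripper_force: 0.0
time_s: 9.15
tcp_pos: [0.5654, 0.0327, 0.1668]
eef_rot: [-180.0, -0.0, 174.0]
contact_force: [0.1, 0.2, 1.3]
gripper_width: 0.0869
gripper_force: 0.0
1 0.01 31 0.0465
1 0.018 21 0.0466
1 0.026 15 0.0464
1 0.034 18 0.0461
1 0.042 20 0.0461
1 0.05 40 0.0477
1 0.058 2 0.0462
-1 0.01 2 -0.0505
-1 0.018 2 -0.0506
-1 0.026 1 -0.0504
-1 0.034 3 -0.0503
-1 0.042 3 -0.0496
-1 0.05 9 -0.0481
-1 0.058 0 nan
[-0.74  0.57  0.12  0.31 -0.14 -0.52 -1.58 -0.03] [ 0.03512048  0.02910099 -0.251989  ] [0.30202373 0.44143178 0.63816491]
[0.56579707 0.03341025 0.16688592] [-1.79997165e+02 -3.88775347e-05  1.73972377e+02]
0.96 [206.7, 325.5] 2599 ((648.967041015625, -27.49144172668457), (52.022789001464844, 36.94854736328125), 85.11237335205078) 0.09085739845581801
0.9 [192.0, 75.4] 6105 ((469.0812683105469, -8.460456848144531), (51.326236724853516, 50.996978759765625), 26.10297203063965) 0.09097517882364911
0.71 [273.2, 212.3] 4597 ((564.9689331054688, 30.312637329101562), (51.643943786621094, 51.32939910888672), 10.973248481750488) 0.09085466254284567
  return _methods._mean(a, axis=axis, dtype=dtype,
  ret = ret.dtype.type(ret / rcount)
```

```bash
cat > weigh.py <<'E'
from h import *
F=[]
for i in range(20): imaging.capture('scene'); F.append(get_state()['contact_force'])
F=np.array(F);print('F',F.mean(0).round(2),F.std(0).round(2),'mass g',round(-(F[:,2].mean()+.1)/9.81*1000), get_state()['gripper_width'])
E
python3 -m handwheel '[[0,0,-0.2,-6,0],[0,0,-0.2,-11.5,0],[0,0,-0.2,-11.5,0],[0.5,0,-0.2,-11.5,0],[1,0,-0.2,-11.5,0],[1,0,-0.2,-11.5,0],[1,0,-0.2,-11.5,0],[1,0,-0.2,-11.5,0]]' 25
```

```text
time_s: 10.7
tcp_pos: [0.5663, 0.0315, 0.0528]
eef_rot: [180.0, 0.1, 173.9]
contact_force: [-1.9, 1.6, 7.0]
gripper_width: 0.0515
gripper_force: 25.0
```

```bash
python3 -m handwheel '[[1,0,0,2,0],[1,0,0,6,0],[1,0,0,11,0],[1,0,0,11,0],[1,0,0,11,0],[1,0,0,11,0]]'; python3 weigh.py
```

```text
time_s: 11.45
tcp_pos: [0.5648, 0.031, 0.1603]
eef_rot: [-179.9, -0.2, 173.9]
contact_force: [0.5, 1.0, -2.1]
gripper_width: 0.0521
gripper_force: 25.0
F [ 0.06 -0.17 -2.12] [0.47 0.64 0.42] mass g 206 0.0517298158346334
```

```bash
python3 -m handwheel '[[1,0,-3,3,4],[1,2,-9,3,8],[1,4,-15,3,8],[1,5.3,-21,3,8],[1,5.3,-26,3,8],[1,5.3,-28.8,3,8],[1,5.3,-28.8,3,8],[1,5.3,-28.8,3,8]]';python3 -m handwheel '[[1,0,0,-5,0],[1,0,0,-10,0],[1,0,0,-11.5,0],[1,0,0,-12,0],[1,0,0,-12,0]]'
```

```text
time_s: 13.45
tcp_pos: [0.6186, -0.2565, 0.1916]
eef_rot: [180.0, -0.0, -178.1]
contact_force: [-0.1, 0.1, -1.4]
gripper_width: 0.0517
gripper_force: 25.0
time_s: 14.08
tcp_pos: [0.6201, -0.2567, 0.0736]
eef_rot: [-180.0, 0.1, -178.0]
contact_force: [-0.5, -1.0, -2.0]
gripper_width: 0.0517
gripper_force: 25.0
```

```bash
python3 -m handwheel '[[1,-0.15,0,-0.7,0],[1,-0.15,0,-1.25,0],[1,-0.15,0,-1.3,0],[1,-0.15,0,-1.4,0]]';python3 -m handwheel '[[1,0,0,-0.1,0],[1,0,0,-0.15,0],[1,0,0,-0.15,0]]'
```

```text
time_s: 14.58
tcp_pos: [0.6174, -0.2568, 0.058]
eef_rot: [-180.0, 0.0, -178.1]
contact_force: [0.4, 0.0, -2.2]
gripper_width: 0.0517
gripper_force: 25.0
time_s: 14.95
tcp_pos: [0.6175, -0.2568, 0.0578]
eef_rot: [-180.0, 0.0, -178.1]
contact_force: [-4.1, 1.6, 6.7]
gripper_width: 0.0517
gripper_force: 25.0
```

```bash
python3 -m handwheel '[[0.2,0,0,0,0],[0.2,0,0,0,0],[0.2,0,0,2,0],[0,0,0,7,0],[0,1,3,11,0],[0,2,9,11,0],[0,2.5,15,11,0],[0,2.5,21,11,0]]';python3 -m handwheel '[[0,0,1.9,0,0],[0,0,1.9,0,0],[0,0,1.9,0,0]]'
cat > look.py <<'E'
from h import *
from scipy.spatial.transform import Rotation as Ro
s=get_state(); print(s['tcp_pos'],s['eef_rot'])
p,d=imaging.capture('wrist')
c=imaging.get_calibration('wrist'); H=np.array(c['hand_eye'])
v,u=np.mgrid[:420,:560]
P=np.stack([(u-c['cx'])/c['fx']*d,(v-c['cy'])/c['fy']*d,d],-1)
R=Ro.from_euler('xyz',s['eef_rot'],degrees=True).as_matrix()
W=(P@H[:3,:3].T+H[:3,3])@R.T+np.array(s['tcp_pos'])
for o in finder.cut_out('wrist','jar_1'):
    X=W[o['region']&(d>0)]; t=X[(X[:,2]>.08)&(X[:,2]<.1)]
    if len(t)>20: print(o['p'],o['pixel'],len(t),cv2.minAreaRect((t[:,:2]*1000).astype(np.float32)),np.median(t[:,2]))
E
python3 look.py
```

```text
time_s: 15.95
tcp_pos: [0.6426, -0.0449, 0.1664]
eef_rot: [-180.0, 0.0, -178.1]
contact_force: [0.4, 0.4, 0.7]
gripper_width: 0.0877
gripper_force: 0.0
time_s: 16.32
tcp_pos: [0.6423, -0.0285, 0.1663]
eef_rot: [-180.0, -0.0, -178.1]
contact_force: [-0.2, -0.2, 0.6]
gripper_width: 0.0877
gripper_force: 0.0
[ 0.64226843 -0.02853857  0.1662843 ] [-1.79988937e+02 -1.13569317e-02 -1.78111228e+02]
0.81 [275.6, 214.6] 4615 ((642.577880859375, -27.42216682434082), (51.83772659301758, 51.02986145019531), 3.1990044116973877) 0.09085381209784471
```

```bash
python3 -m handwheel '[[0,0,0.1,-6,0],[0,0,0.1,-11.4,0],[0.2,0,0.1,-11.4,0],[0.4,0,0.1,-11.4,0],[1,0,0.1,-11.4,0],[1,0,0.1,-11.4,0],[1,0,0.1,-11.4,0],[1,0,0.1,-11.4,0]]'; python3 -m handwheel '[[1,0,0,2,0],[1,0,0,6,0],[1,0,0,11,0],[1,0,0,14,0],[1,0,0,14,0],[1,0,0,14,0],[1,0,0,14,0]]'; python3 weigh.py
```

```text
time_s: 17.42
tcp_pos: [0.6434, -0.0264, 0.0542]
eef_rot: [180.0, 0.2, -178.0]
contact_force: [-1.2, 1.3, 6.8]
gripper_width: 0.0517
gripper_force: 25.0
time_s: 18.3
tcp_pos: [0.6415, -0.0268, 0.1909]
eef_rot: [-180.0, -0.1, -178.1]
contact_force: [0.7, 0.2, -1.8]
gripper_width: 0.0515
gripper_force: 25.0
F [-0.14 -0.11 -1.45] [0.42 0.48 0.52] mass g 137 0.05172356031588329
```

```bash
python3 -m handwheel '[[1,-2,-5,0,0],[1,-4,-11,0,0],[1,-6,-17,0,0],[1,-8,-22,0,0],[1,-8.8,-23.2,0,0],[1,-8.8,-23.2,0,0],[1,-8.8,-23.2,0,0],[1,-8.8,-23.2,-3,0]]';python3 -m handwheel '[[1,0,0,-4,0],[1,0,0,-7.5,0],[1,0,0,-9,0],[1,0,0,-9,0],[1,0,0,-9,0]]'
```

```text
time_s: 20.3
tcp_pos: [0.5568, -0.258, 0.1645]
eef_rot: [-179.9, 0.3, -178.0]
contact_force: [-0.7, 0.1, -2.6]
gripper_width: 0.0517
gripper_force: 25.0
time_s: 20.92
tcp_pos: [0.5556, -0.2586, 0.0738]
eef_rot: [-180.0, 0.1, -178.0]
contact_force: [-0.4, 0.0, -1.4]
gripper_width: 0.0518
gripper_force: 25.0
```

```bash
python3 -m handwheel '[[1,-0.1,0,-0.7,0],[1,-0.1,0,-1.2,0],[1,-0.1,0,-1.3,0],[1,-0.1,0,-1.35,0]]';python3 -m handwheel '[[1,0,0,-0.1,0],[1,0,0,-0.15,0],[1,0,0,-0.15,0]]'
```

```text
time_s: 21.42
tcp_pos: [0.5532, -0.2587, 0.0593]
eef_rot: [-180.0, -0.0, -178.1]
contact_force: [-2.6, 2.4, 6.4]
gripper_width: 0.0519
gripper_force: 25.0
time_s: 21.8
tcp_pos: [0.5533, -0.2587, 0.0592]
eef_rot: [-180.0, 0.0, -178.1]
contact_force: [-5.8, 4.7, 15.1]
gripper_width: 0.052
gripper_force: 25.0
```

```bash
python3 -m handwheel '[[0.2,0,0,0.1,0],[0.2,0,0,0.1,0],[0.2,0,0,2,0],[0,0,0,7,0],[0,-2,5,11,-4],[0,-4,11,11,-8],[0,-6,17,11,-8],[0,-8.3,22,11,-8]]';python3 -m handwheel '[[0,0,2.7,0,0],[0,0,2.7,0,0],[0,0,2.7,0,0]]'; python3 look.py
```

```text
time_s: 22.8
tcp_pos: [0.4699, -0.0371, 0.1675]
eef_rot: [180.0, 0.1, 173.9]
contact_force: [0.5, 2.0, 0.0]
gripper_width: 0.0882
gripper_force: 0.0
time_s: 23.18
tcp_pos: [0.4704, -0.0118, 0.1673]
eef_rot: [-180.0, -0.0, 173.9]
contact_force: [0.2, -0.3, -0.9]
gripper_width: 0.0879
gripper_force: 0.0
[ 0.4703823  -0.01177087  0.16732162] [-1.79996766e+02 -3.89406847e-04  1.73943165e+02]
```

```bash
python3 -m handwheel '[[0,0,0.3,-6,0],[0,0,0.3,-11.4,0],[0.2,0,0.3,-11.4,0],[0.4,0,0.3,-11.4,0],[1,0,0.3,-11.4,0],[1,0,0.3,-11.4,0],[1,0,0.3,-11.4,0],[1,0,0.3,-11.4,0]]'; python3 -m handwheel '[[1,0,0,2,0],[1,0,0,6,0],[1,0,0,11,0],[1,0,0,14,0],[1,0,0,14,0],[1,0,0,14,0],[1,0,0,14,0]]'; python3 weigh.py
```

```text
time_s: 24.28
tcp_pos: [0.4713, -0.0083, 0.0548]
eef_rot: [180.0, 0.1, 174.0]
contact_force: [-0.5, 1.6, 8.3]
gripper_width: 0.052
gripper_force: 25.0
time_s: 25.15
tcp_pos: [0.4695, -0.0089, 0.1922]
eef_rot: [-180.0, -0.1, 173.9]
contact_force: [-0.4, -0.5, -2.1]
gripper_width: 0.0517
gripper_force: 25.0
F [-0.39 -0.01 -1.71] [0.49 0.68 0.38] mass g 164 0.05191782983832687
```

All three read light, so I'll check the sensor by comparing this jar with an unladen reading in the same pose, forces and joint torques both.

```bash
cat > w2.py <<'E'
from h import *
F=[];T=[];M=[]
for i in range(14):
    imaging.capture('scene'); s=get_state(); F.append(s['contact_force']);T.append(s['joint_torque']);M.append(s['moment'])
print('F',np.mean(F,0).round(2),'T',np.mean(T,0).round(3),np.std(T,0).round(3),'M',np.mean(M,0).round(3),s['tcp_pos'].__repr__(),np.round(s['joints'],2))
E
python3 w2.py; python3 -m handwheel '[[1,0,0,-5,0],[1,0,0,-10,0],[1,0,0,-13,0],[1,0,0,-13.6,0],[1,0,0,-13.8,0],[1,0,0,-13.8,0],[0.2,0,0,-13.8,0],[0.2,0,0,-13.8,0]]';python3 -m handwheel '[[0.2,0,0,0,0],[0.2,0,0,6,0],[0.2,0,0,11,0],[0.2,0,0,13.8,0],[0.2,0,0,13.8,0],[0.2,0,0,13.8,0],[0.2,0,0,13.8,0]]'; python3 w2.py
```

```text
F [ 0.07 -0.   -1.7 ] T [  0.    -31.369  27.747   6.692  -0.091  -0.   ] [0.001 0.001 0.001 0.    0.    0.   ] M [-0.015 -0.009  0.003] array([ 0.47031921, -0.00870225,  0.1934028 ]) [  23.      2.48  -27.03    0.    -60.48 -119.09]
time_s: 27.85
tcp_pos: [0.4709, -0.0085, 0.0562]
eef_rot: [180.0, 0.1, 173.9]
contact_force: [-0.7, -0.4, 0.4]
gripper_width: 0.0664
gripper_force: 0.0
time_s: 28.72
tcp_pos: [0.4696, -0.0089, 0.1923]
eef_rot: [-180.0, -0.1, 173.9]
contact_force: [0.2, 0.6, -0.5]
gripper_width: 0.0701
gripper_force: 0.0
F [ 0.19  0.03 -0.28] T [-2.0000e-03 -3.0645e+01  2.7002e+01  6.3920e+00 -8.9000e-02 -0.0000e+00] [0.003 0.143 0.027 0.005 0.001 0.   ] M [-0.024 -0.032  0.009] array([ 0.470284  , -0.00867655,  0.193376  ]) [  23.01    2.48  -27.04   -0.    -60.48 -119.09]
```

The torque differences also give about 1.5 to 1.7 N, so this jar is light too and goes in the bin's third slot.

```bash
python3 -m handwheel '[[0.2,0,0,-6,0],[0.2,0,0,-11,0],[0.2,0,0,-13.9,0],[0.2,0,0,-13.9,0],[1,0,0,-13.9,0],[1,0,0,-13.9,0],[1,0,0,-13.9,0],[1,0,0,-13.9,0]]'; python3 -m handwheel '[[1,0,0,5,0],[1,0,0,10,0],[1,0,-4,14,8],[1,1,-10,14,8],[1,2,-16,14,8],[1,2,-22,14,8],[1,2,-25.3,14,8],[1,2,-25.3,14,8]]'; python3 -m handwheel '[[1,0,0,-5,0],[1,0,0,-9,0],[1,0,0,-11,0],[1,0,0,-11,0],[1,0,0,-11,0]]'
```

```text
time_s: 30.42
tcp_pos: [0.4713, -0.0083, 0.0557]
eef_rot: [179.9, 0.1, 173.9]
contact_force: [-1.2, 1.9, 7.9]
gripper_width: 0.0514
gripper_force: 25.0
time_s: 31.42
tcp_pos: [0.4895, -0.2637, 0.194]
eef_rot: [180.0, -0.1, -178.3]
contact_force: [-0.5, 0.0, -2.0]
gripper_width: 0.0514
gripper_force: 25.0
time_s: 32.05
tcp_pos: [0.4911, -0.2615, 0.0856]
eef_rot: [-180.0, 0.1, -178.0]
contact_force: [-0.3, -0.4, -2.2]
gripper_width: 0.0514
gripper_force: 25.0
```

```bash
python3 -m handwheel '[[1,-0.1,0,-1.2,0],[1,-0.1,0,-2,0],[1,-0.1,0,-2.2,0],[1,-0.1,0,-2.3,0],[1,-0.1,0,-2.3,0]]';python3 -m handwheel '[[1,0,0,-0.1,0],[1,0,0,-0.15,0],[1,0,0,-0.15,0]]'
```

```text
time_s: 32.67
tcp_pos: [0.4894, -0.2618, 0.0615]
eef_rot: [-180.0, 0.0, -178.1]
contact_force: [0.6, 0.1, -1.3]
gripper_width: 0.0517
gripper_force: 25.0
time_s: 33.05
tcp_pos: [0.4895, -0.2618, 0.0608]
eef_rot: [-180.0, 0.0, -178.1]
contact_force: [-2.2, 1.7, 5.9]
gripper_width: 0.0521
gripper_force: 25.0
```

```bash
python3 -m handwheel '[[0.2,0,0,0,0],[0.2,0,0,0,0],[0.2,0,0,2,0],[0.2,0,0,7,0],[0.2,0,0,13,0],[0.2,-5,8,15,0],[0.2,-5,14,15,0],[0.2,-5,14,15,0]]'
python3 - <<'E'
from h import *
p,d=imaging.capture('top'); cv2.imwrite('pics/end_top.png',cv2.resize(p[140:320,120:460,::-1],None,fx=2,fy=2)); W=cloud('top',d)
for o in finder.cut_out('top','jar_1'):
    X=W[o['region']]; t=X[X[:,2]>.08]
    if len(t)>10: print(round(o['p'],2),o['pixel'],np.round(np.median(t,0),3))
z=W[...,2];th=np.radians(-6.25);c=np.array([.5186,.2777]);ex=np.array([np.cos(th),np.sin(th)]);ey=np.array([-ex[1],ex[0]])
lx=(W[...,:2]-c)@ex; ly=(W[...,:2]-c)@ey
for sg in (1,-1):
  for z0 in (.018,.042):
    s=(abs(lx)<.09)&(sg*ly>.035)&(sg*ly<.1)&(abs(z-z0)<.006); print(sg,z0,s.sum(),np.round(np.median(ly[s]),4))
E
```

```text
time_s: 34.05
tcp_pos: [0.4386, -0.1199, 0.2107]
eef_rot: [180.0, 0.1, -178.0]
contact_force: [0.8, 0.4, 0.2]
gripper_width: 0.0701
gripper_force: 0.0
0.97 [396.9, 212.9] [ 0.618 -0.254  0.094]
0.62 [400.0, 263.9] [ 0.489 -0.259  0.094]
1 0.018 87 0.0469
1 0.042 109 0.0466
-1 0.018 73 -0.0503
-1 0.042 111 -0.049
```

View pics/end_top.png

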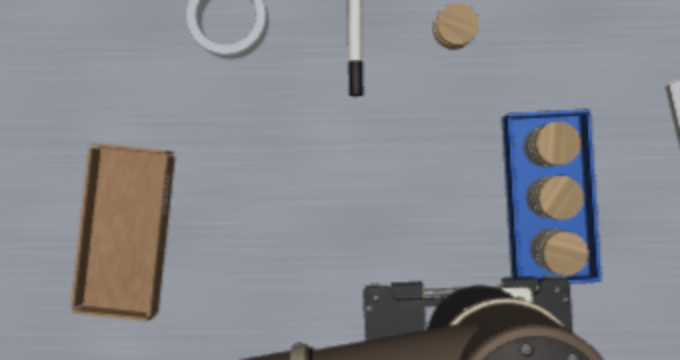

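The picture shows both panels upright on the tray at about (125,232). The three jars stand in the bin at (555,143), (558,198) and (560,252), and the marker, tape roll and spare lids are where they were.

```bash
python3 -c "
from plant import r; print(r.close_job())"
```

```text
the job is handed in; nothing more can be done
None
```

Both tray panels are folded upright; all three jars weighed under 300 g (about 210, 140 and 165 g), so all stand upright in the blue bin and the tray is empty; the marker, tape roll and lids were left alone, and the job was handed in at about 34 s.

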